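# Sort the grooming tools and close the blade case

### The arm

A 7-joint arm with a two-finger parallel gripper is mounted at the origin on the work surface. World frame = base frame: x ahead of the robot, y to its left, z up, the work surface at z = 0. Lengths are in m, angles in rad, forces in N, time in s.
With the tool pointing down it reaches from about 0.425 to 0.875 m from the base axis. Payload 4.7 kg.
Tool frame: the origin (TCP) lies on the front face of the gripper's body, between the roots of the fingers; the fingertips stand 73 mm ahead of it and the grasp point (between the pads) lies 54 mm ahead of it; x points along the fingers, z is the direction in which the jaws open and shut, and the axes are right-handed (so a half turn about x gives the same grasp; the last joint's range is limited). The gripper opens to 85 mm and grips with 20 to 120 N. Pads are 22 mm wide; open, the fingers measure 114 mm over their backs; the gripper's body (76 mm by 85 mm) begins 54 mm behind the grasp point. The pads swing forward as they close: fully open they stand 13 mm farther back than shut.
Start: joints at [-1.096, 0.321, -0.07, 1.45, 0.023, 1.371, -0.057], TCP at [0.289, 0.582, 0.304] pointing down, gripper open.
Joint ranges: [-2.86, 2.86], [-0.3, 2.09], [-1.38, 1.24], [0.06, 2.45], [-1.56, 4.7], [0.09, 2.05], [-2.69, 2.69]. Speed limits (rad/s): [2.57, 2.57, 3.14, 3.14, 3.14, 3.14, 3.14].

### API

Orientations are given as a rotation vector (axis times angle).
In Python, from cell import env gives the robot as it stands.
- The arm moves only by the tool jog_arm, never from a script. Its argument "motion" is a list of rows, each a list of 3 entries, a list of its own where there are three numbers: the gripper command: -1 is shut, 1 is fully open, values between are in proportion, then the shift along the world's x, y, z in cm, then the turn, a rotation vector about the world's x, y, z in rad. In form: [[gripper, [x, y, z], [ax, ay, az]], ...]. A call has exactly 10 rows; each row shifts and turns the commanded pose from where the row before left it; what a row does not reach is not made up. A row lasts 1/10 s, in which the tool goes at most 50 mm and 8.59 degrees, less where a joint would pass 70% of its speed; a pose out of reach is approached as far as the arm can. A call is refused whole if a number of a shift passes 5 or a number of a turn 0.15, either way. A call with a gripper value outside its range is refused whole. The fingers move at their own pace and stop on an object; "newtons" is the grip in N (left out, the last holds). Time passes only in rows, so rows that do not move let the fingers close, or fill a call up. It gives the time, the measured TCP pose, the force and the opening at its end, in the units of the state.
- env.read_state(): the state, without advancing time (a new reading comes with each control period).
- env.capture(name): name is "scene" or "side" or "wrist"; returns the picture (480x640x3 uint8, red, green, blue); there is no depth.
- env.calibration(name): a dict with "fovy" (degrees; the focal length in pixels is half the picture's height over the tangent of half this angle, whatever the lens; pixels are square), "cx", "cy" (the principal point, pixels), "k1" (the pictures are not rectified: a ray, as slopes to the right and down, at radius r is drawn at 1 + k1 r^2 times it, then the intrinsics apply), "R" (3x3) and "t" (3): a world point X has camera coordinates R X + t; the wrist camera has in their place "T_tool_cam" (4x4, takes a point from camera to tool coordinates, whose origin is the TCP and whose axes are the tool frame's). Camera axes: x right, y down, z forward; pixel columns grow to the right and rows downward; lengths in m; the calibration is good to about 2 mm. A picture is of the moment at which its call begins: read the wrist's pose just before it. calibration takes no time and is no camera call.
- env.job_done(): hands the job in, once; it reports no verdict.
The state is a dict: "clock": time; "joint_pos": joint angles; "dq": joint speeds; "tau": joint torques, N m; "ee_pos": TCP position; "tcp_rot": TCP orientation; "contact_force": force on the tool from outside, world axes, zero at the start; "torque": the same for the moment, N m; "finger_gap": finger opening in m.
Only numpy, scipy, OpenCV 4.12 (cv2) and the standard library are available. Lean on these libraries where they do the work, as an engineer would, in place of code of your own. Each camera call takes 0.05 s, during which the arm holds its last target.

### The job

Tidy the grooming table: lay the two metal-toothed tools, the green slicker brush and the wooden-handled comb, side by side in the aluminium dish, and the pink rubber brush in the teal tray, each flat on the tray floor. Close the clipper-blade case by stacking the blue cover on its base, chamfered corners over chamfered corners, so that the skirt sits fully down all round. Leave the jar, the amber bottle and the little yellow tin standing where they are.

Things in the scene. Friction and masses are not known exactly. Their poses are not given: they have to be found in the camera images.
- slicker_mid (a point): Green slicker brush lying on its flat back, steel wire pins upward; loose, 140 mm long (own x). Handle 22 wide (y), 22 high, x = -70 to +20; square head 50 x 50, 14 high plus 7 of pins, x = +20 to +70. The point is at mid-length and mid-width, 11 mm above what it lies on, on the handle just behind the head: grip the handle here, across y. z up.
- comb_mid (a point): Comb with a wooden handle and flat steel teeth; loose. 140 mm long along its own x. Handle 18 wide (y) and 22 high, from x = -70 to +20 mm; flat steel comb 24 wide, 4 high, from x = +18 to +70. The point is at mid-length, mid-width, half-way up the handle (11 mm above what it lies on): grip the handle here, across y. z up.
- rubber_brush_mid (a point): Pink palm brush with pink rubber nubs upward and round ends; loose, 110 mm long (own x), 48 wide (y), 25 high plus 3 of nubs. The point is at its centre, 12.5 mm above what it lies on. z up.
- cover_mid (a point): Plain blue cover of the clipper-blade case; loose, open below, 92 mm long (own x), 58 wide (y), 30 high. The two corners at its +x end are chamfered (14 mm legs), a white stripe on top marks that end; the -x corners are square. Skirt walls 4 thick, hollow inside 84 x 50, 24 deep. The point is at its centre, 15 mm above its lower rim. z up.
- case_base: Clipper-blade case bottom, fixed: same outline as the cover (chamfers and white stripe at +x), blue ledge 16 mm high; on it a grey block 6 mm inside the edge to 22 high, 8 inside to 26, blades to 29. The skirt goes round the block with 2 mm play, rests on the ledge, only chamfers over chamfers; seated, the cover's point is 31 mm above this origin (centre of underside, on the table). z up.
- dish: Bare aluminium dish, open, fixed to the table: 138 mm (own x) by 198 (y) outside, 14 high, walls and floor 4 thick. Tray for metal-toothed tools. Origin: centre of the underside, on the table. z up.
- tub: Teal plastic tray, open, fixed to the table: 138 mm (own x) by 198 (y) outside, 14 high, walls and floor 4 thick. Tray for rubber tools. Origin: centre of the underside, on the table. z up.
- jar: Bystander: closed clear plastic jar with a white cap, 60 mm across, 70 high, loose. Leave it alone. Origin: centre of its underside.
- amber: Bystander: amber bottle with a black cap, 44 mm across, 110 high, loose. Leave it alone. Origin: centre of its underside.
- tin: Bystander: small round yellow tin with a brass lid, 31 mm across, 25 high, loose, standing among the tools. Leave it alone. Origin: centre of its underside.
Things that resemble listed ones, but are neither listed nor needed, are in the scene too. Of the things that look like the part that bears slicker_mid, the smaller one is meant.

How it is judged:
By the outcome, as a careful person would: the job done as asked, in the order asked, and still so for the second after the job is handed in, with the robot touching nothing.
It also fails if it takes over 115 s, if anything falls off the work surface, if the arm or the gripper's body presses on something with over 40 N, if the wrist force passes 120 N, or if a joint passes its speed limit or range.

## Working session

There is one attempt and no reset: what is moved stays moved. The work goes in short steps, Python scripts to look and compute and a tool call to move; the robot and the scene stay as the last step left them, time stands still between calls to the robot, and variables do not carry over. Pictures are saved under pics/ and viewed, and the job is handed in when it is done.

Besides the shell and the picture viewer there is one more tool, called in YAML: its name, and indented under it one key for each argument. jog_arm: Moves the arm, as the interface text tells. Its arguments: {"type":"object","properties":{"motion":{"type":"array"},"newtons":{"type":"number"}},"required":["motion"]}

```bash
ls; mkdir -p pics; cat > h.py <<'E'
import numpy as np, cv2
from cell import env
from scipy.spatial.transform import Rotation as Rot
E
python3 - <<'E'
from h import *
s=env.read_state()
for k,v in s.items(): print(k,np.round(v,4))
for n in ("scene","side","wrist"):
    im=env.capture(n); cv2.imwrite(f"pics/{n}0.png",im[:,:,::-1])
    c=env.calibration(n); print(n,{k:np.round(v,4).tolist() for k,v in c.items()})
E
```

```text
pics
clock 0.0
joint_pos [-1.0959  0.3218 -0.07    1.4517  0.0226  1.3708 -0.0569]
dq [-0.0006 -0.0014 -0.     -0.0005 -0.0006 -0.001  -0.0005]
tau [ 6.00000e-04 -4.93574e+01 -3.81600e-01 -3.14332e+01  1.30000e-02
  1.13000e-02 -0.00000e+00]
ee_pos [0.2889 0.5818 0.3028]
tcp_rot [-0.8646  1.3943  0.8627]
contact_force [ 0.6264  0.3914 -0.6272]
torque [-0.0354  0.0016 -0.0462]
finger_gap 0.0857
scene {'fovy': 55.5831, 'cx': 315.8112, 'cy': 243.9718, 'k1': -0.0866, 'R': [[-0.1208, 0.9927, -0.0001], [0.8409, 0.1023, -0.5315], [-0.5276, -0.0642, -0.8471]], 't': [0.0683, -0.3938, 1.3201]}
side {'fovy': 54.3987, 'cx': 321.5992, 'cy': 242.9428, 'k1': -0.0313, 'R': [[0.9121, -0.4099, 0.009], [-0.2215, -0.5111, -0.8305], [0.345, 0.7555, -0.557]], 't': [-0.4529, 0.1683, 0.9337]}
wrist {'fovy': 66.1607, 'cx': 317.8056, 'cy': 237.0477, 'k1': -0.005, 'T_tool_cam': [[-0.0002, -0.2625, 0.9649, -0.0704], [-0.0013, -0.9649, -0.2625, 0.0677], [1.0, -0.0013, -0.0002, 0.0001], [0.0, 0.0, 0.0, 1.0]]}
```

View pics/scene0.png

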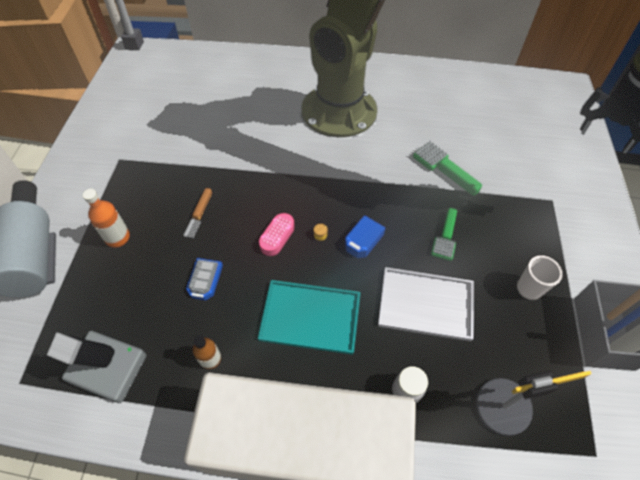

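View pics/side0.png

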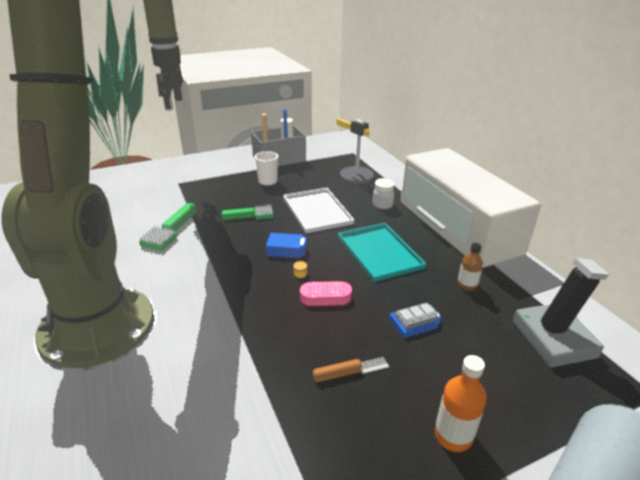

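View pics/wrist0.png

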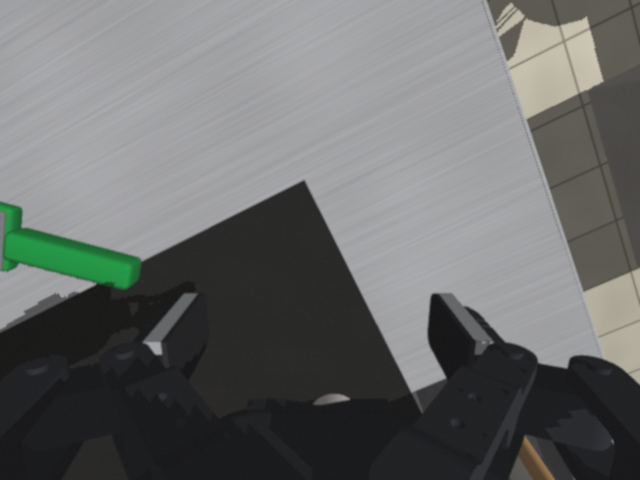

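Candidates, scene pixels:
- **Green brushes:** large one at (445,167), small one at (447,235). The small one is meant.
- **Comb:** only one, at (198,212).
- **Blue:** plain cover at (365,237); base with grey blades at (205,278).
- **Trays:** dish, pale, at (427,303); teal tray at (310,316).
- **Bottles:** amber at (207,352); large orange at (108,222) is a distractor.

Next I'll take measurements and a close crop.

```bash
cat >> h.py <<'E'
def K(n):
    c=env.calibration(n); f=240/np.tan(np.radians(c["fovy"])/2)
    return np.array([[f,0,c["cx"]],[0,f,c["cy"]],[0,0,1]]),np.array([c["k1"],0,0,0,0.]),c
def ext(n,state=None):
    Km,d,c=K(n)
    if n!="wrist": return np.array(c["R"]),np.array(c["t"])
    s=state or env.read_state()
    T=np.eye(4);T[:3,:3]=Rot.from_rotvec(s["tcp_rot"]).as_matrix();T[:3,3]=s["ee_pos"]
    W=np.linalg.inv(T@np.array(c["T_tool_cam"])); return W[:3,:3],W[:3,3]
def cast(n,px,z,E=None):
    Km,d,c=K(n); R,t=E or ext(n)
    u=cv2.undistortPoints(np.array(px,float).reshape(-1,1,2),Km,d).reshape(-1,2)
    D=np.c_[u,np.ones(len(u))]@R; o=-R.T@t
    return o+D*((z-o[2])/D[:,2])[:,None]
def proj(n,X,E=None):
    Km,d,c=K(n); R,t=E or ext(n)
    return cv2.projectPoints(np.array(X,float).reshape(-1,1,3),cv2.Rodrigues(R)[0],t,Km,d)[0].reshape(-1,2)
def snap(n,f=None):
    s=env.read_state(); E=ext(n,s); im=env.capture(n)
    if f: cv2.imwrite("pics/"+f,im[:,:,::-1]); np.savez("pics/"+f+".npz",im=im,R=E[0],t=E[1])
    return im,E
def load(f):
    z=np.load("pics/"+f+".npz"); return z["im"],(z["R"],z["t"])
E
python3 - <<'E'
from h import *
a=cv2.imread("pics/scene0.png"); b=cv2.imread("pics/side0.png")
c=cv2.resize(a[170:380,160:490],None,fx=2.4,fy=2.4,interpolation=cv2.INTER_CUBIC); cv2.imwrite("pics/crop1.png",c)
c=cv2.resize(a[130:270,330:490],None,fx=4,fy=4,interpolation=cv2.INTER_CUBIC); cv2.imwrite("pics/crop2.png",c)
hsv=cv2.cvtColor(a,cv2.COLOR_BGR2HSV); 
R={"green":((50,90,50),(75,255,255)),"teal":((80,90,50),(95,255,255)),"blue":((104,120,50),(125,255,255)),"pink":((155,80,80),(178,255,255)),"orange":((5,120,60),(22,255,255))}
for nm,im in (("scene",a),("side",b)):
  hsv=cv2.cvtColor(im,cv2.COLOR_BGR2HSV)
  for k,(l,u) in R.items():
    m=cv2.inRange(hsv,l,u); n,lab,st,ce=cv2.connectedComponentsWithStats(m)
    for i in range(1,n):
        if st[i,4]>40: print(nm,k,st[i].tolist(),ce[i].round(1), cast(nm,[ce[i]],0.01).round(3)[0])
E
```

```text
scene green [440, 156, 41, 37, 339] [460.5 173.1] [0.213 0.338 0.01 ]
scene green [442, 208, 15, 31, 298] [449.5 223.5] [0.379 0.303 0.01 ]
scene teal [257, 280, 104, 75, 6080] [310.1 316.6] [ 0.658 -0.001  0.01 ]
scene blue [132, 22, 43, 15, 478] [154.4  28.5] [-0.334 -0.674  0.01 ]
scene blue [609, 24, 31, 59, 453] [626.  54.] [-0.422  0.958  0.01 ]
scene blue [612, 125, 20, 23, 170] [621.7 134.1] [-0.007  0.828  0.01 ]
scene blue [632, 142, 8, 11, 48] [636.7 148.2] [0.045 0.86  0.01 ]
scene blue [345, 215, 41, 43, 1024] [364. 236.] [0.44  0.099 0.01 ]
scene blue [192, 258, 21, 12, 43] [199.8 261.1] [ 0.554 -0.269  0.01 ]
scene blue [186, 260, 37, 40, 308] [208.9 283.5] [ 0.607 -0.234  0.01 ]
scene pink [258, 212, 37, 44, 1070] [276.6 233.6] [ 0.459 -0.106  0.01 ]
scene orange [0, 0, 93, 69, 2870] [40.8 23. ] [-0.35  -1.125  0.01 ]
scene orange [85, 0, 25, 34, 298] [96.6 14.5] [-0.41  -0.926  0.01 ]
scene orange [528, 0, 112, 88, 5841] [586.9  30.4] [-0.539  0.845  0.01 ]
scene orange [6, 87, 50, 10, 191] [30.  91.7] [ 0.024 -0.971  0.01 ]
scene orange [192, 188, 20, 31, 282] [201.
[... 888 characters left out ...]
 [266, 232, 41, 26, 855] [284.8 244.7] [0.446 0.111 0.01 ]
side blue [390, 312, 51, 26, 449] [412.9 326.7] [ 0.577 -0.264  0.01 ]
side pink [299, 280, 54, 27, 1236] [325.2 293.2] [ 0.46 -0.1   0.01]
side orange [337, 119, 14, 9, 56] [343.2 123.6] [0.973 0.845 0.01 ]
side orange [462, 253, 20, 18, 272] [471.6 261.9] [ 0.829 -0.135  0.01 ]
side orange [293, 261, 14, 18, 205] [299.9 268.8] [0.443 0.004 0.01 ]
side orange [458, 282, 19, 9, 46] [466.7 287.3] [ 0.756 -0.207  0.01 ]
side orange [313, 359, 48, 23, 669] [336.8 369.9] [ 0.391 -0.302  0.01 ]
side orange [443, 372, 44, 48, 1585] [464.2 396.9] [ 0.563 -0.443  0.01 ]
side orange [434, 427, 40, 26, 312] [451.3 443.9] [ 0.489 -0.506  0.01 ]
```

View pics/crop1.png

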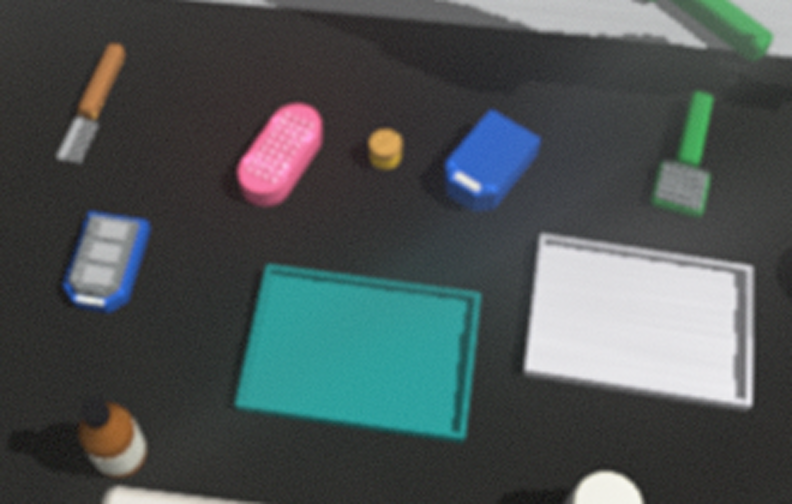

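View pics/crop2.png

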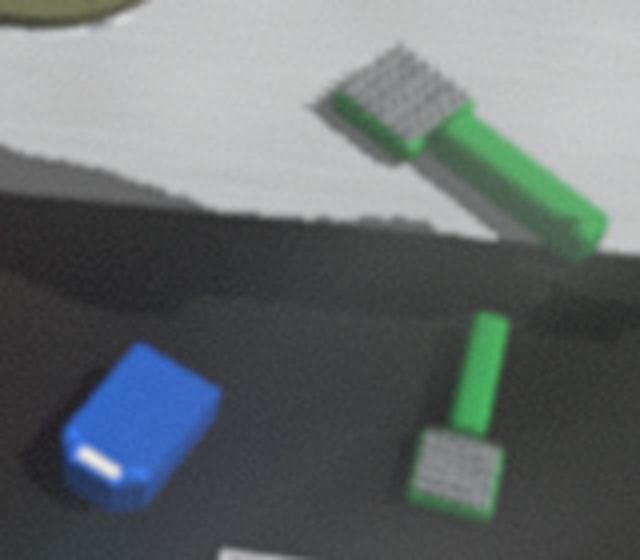

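```bash
python3 - <<'E'
from h import *
s=env.read_state(); M=Rot.from_rotvec(s["tcp_rot"]).as_matrix(); print("tool axes\n",M.round(3))
E=ext("wrist",s)
for x in (.054,.060,.073,.086):
  P=[s["ee_pos"]+M@np.array([x,y,z]) for z in (-.0425,.0425) for y in (-.011,.011)]
  print(x,proj("wrist",P,E).round(0).tolist())
a=cv2.imread("pics/scene0.png"); hsv=cv2.cvtColor(a,cv2.COLOR_BGR2HSV)
def big(m,seed):
    m=cv2.morphologyEx(m,cv2.MORPH_CLOSE,np.ones((5,5)))
    n,lab=cv2.connectedComponents(m); return (lab==lab[seed[1],seed[0]]).astype(np.uint8)
def quad(m,z,n="scene"):
    c=max(cv2.findContours(m,cv2.RETR_EXTERNAL,cv2.CHAIN_APPROX_NONE)[0],key=cv2.contourArea).reshape(-1,2)
    w=cast(n,c,z)[:,:2]*1000
    r=cv2.minAreaRect(w.astype(np.float32)); return np.round(r[0],1),np.round(r[1],1),round(r[2],1)
m=big(cv2.inRange(hsv,(80,90,50),(95,255,255)),(310,316)); print("teal",quad(m,.014))
g=cv2.cvtColor(a,cv2.COLOR_BGR2GRAY); m=big((g>110).astype(np.uint8),(427,310)); m[:,:]*=1; print("dish",quad(m,.014),m.sum())
m=big(cv2.inRange(hsv,(155,80,80),(178,255,255)),(276,234)); print("pink",quad(m,.02))
def pts(lbl,l):
    for nm,px,z in l: print(lbl,nm,cast("scene",[px],z)[0].round(4))
pts("slick",[("tail",(452.5,208.7),.022),("headend",(330+452/4,130+515/4),.014),("big tail",(330+590/4,130+220/4),.03),("big head",(330+365/4,130+70/4),.02)])
pts("comb",[("tail",(160+116/2.4,170+44/2.4),.022),("end",(160+70/2.4,170+158/2.4),.004)])
pts("cover",[(i,(330+x/4,130+y/4),.03) for i,x,y in (("sq1",140,345),("sq2",220,392),("c",66,435),("c",145,475))])
pts("base",[("c",(160+x/2.4,170+y/2.4),.016) for x,y in ((90,211),(150,219),(65,285),(132,292))])
E
```

```text
tool axes
 [[-0.001 -0.896  0.445]
 [-0.001  0.445  0.896]
 [-1.    -0.    -0.001]]
0.054 [[207.0, 350.0], [202.0, 297.0], [429.0, 350.0], [434.0, 297.0]]
0.06 [[211.0, 342.0], [206.0, 291.0], [425.0, 342.0], [429.0, 290.0]]
0.073 [[219.0, 326.0], [216.0, 278.0], [416.0, 326.0], [420.0, 278.0]]
0.086 [[227.0, 312.0], [223.0, 267.0], [409.0, 312.0], [412.0, 267.0]]
teal (array([656.3,  -2. ]), array([203.3, 145.7]), 88.4)
dish (array([595.6, 245.7]), array([200.2, 143.9]), 86.9) 5566
pink (array([ 462.5, -104.1]), array([ 64.2, 125.7]), 69.2)
slick tail [0.3424 0.3086 0.022 ]
slick headend [0.4829 0.2832 0.014 ]
slick big tail [0.2655 0.3731 0.03  ]
slick big head [0.1445 0.2339 0.02  ]
comb tail [ 0.3525 -0.2974  0.022 ]
comb end [ 0.486  -0.3145  0.004 ]
cover sq1 [0.3972 0.0971 0.03  ]
cover sq2 [0.4252 0.1456 0.03  ]
cover c [0.4658 0.0588 0.03  ]
cover c [0.4873 0.1056 0.03  ]
base c [ 0.5497 -0.2743  0.016 ]
base c [ 0.5512 -0.2151  0.016 ]
base c [ 0.6291 -0.2772  0.016 ]
base c [ 0.6283 -0.2141  0.016 ]
```

jog_arm:
  motion:
    - [1,[1.5,-3.5,-1],[0,0,0.036]]
    - [1,[1.5,-3.5,-1],[0,0,0.036]]
    - [1,[1.5,-3.5,-1],[0,0,0.036]]
    - [1,[1.5,-3.5,-1],[0,0,0.036]]
    - [1,[1.5,-3.5,-1],[0,0,0.036]]
    - [1,[1.5,-3.5,-1],[0,0,0.036]]
    - [1,[1.5,-3.5,-1],[0,0,0.036]]
    - [1,[1.5,-3.5,-1],[0,0,0.036]]
    - [1,[0,0,0],[0,0,0]]
    - [1,[0,0,0],[0,0,0]]
  newtons: 40

```text
clock: 1.15
ee_pos: [0.4092, 0.3014, 0.2237]
tcp_rot: [-1.079, 1.288, 1.079]
contact_force: [0.1, 0.6, 0.4]
finger_gap: 0.0853
```

```bash
python3 - <<'E'
from h import *
im,E=snap("wrist","w1.png"); s=env.read_state(); print(s["clock"],s["ee_pos"].round(4) if hasattr(s["ee_pos"],'round') else s["ee_pos"],s["contact_force"])
E
```

```text
1.2 [0.4088 0.3027 0.224 ] [-0.53622718  0.44392532  0.17681614]
```

View pics/w1.png

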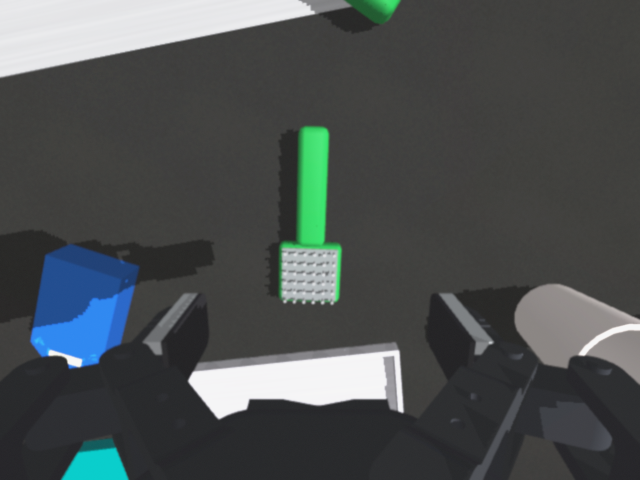

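```bash
cat >> h.py <<'E'
def pca(w):
    c=w.mean(0); u,sv,vt=np.linalg.svd(w-c,full_matrices=False); return c,vt[0]
E
python3 - <<'E'
from h import *
im,E=load("w1.png"); hsv=cv2.cvtColor(im,cv2.COLOR_RGB2HSV)
m=cv2.inRange(hsv,(50,100,60),(75,255,255)); 
h=m.copy(); h[:125]=0; h[238:]=0; h[:,:270]=0; h[:,350:]=0
# rows: left/right edges -> centreline at handle top
rows=range(140,236,5); pl=[];pr=[]
for r in rows:
    x=np.where(h[r])[0]; pl.append((x.min(),r)); pr.append((x.max()+1,r))
L=cast("wrist",pl,.02,E);Rr=cast("wrist",pr,.02,E); mid=(L+Rr)/2
print("width",np.linalg.norm(L-Rr,axis=1).mean()); c,d=pca(mid[:,:2]); print(c,d,np.degrees(np.arctan2(d[1],d[0])))
print("tail",cast("wrist",[(313,126)],.022,E)[0],"headtop",cast("wrist",[(310,303),(279,243),(341,243),(341,302),(280,302)],.014,E).round(4))
print("dish edge",cast("wrist",[(399,345),(190,368)],.014,E).round(4))
E
```

```text
width 0.02269373584616849
[0.37812256 0.30317686] [ 0.97788718 -0.20913313] -12.07155603099746
tail [0.3347122  0.31168582 0.022     ] headtop [[0.4722 0.284  0.014 ]
 [0.417  0.2692 0.014 ]
 [0.4257 0.3176 0.014 ]
 [0.4758 0.3094 0.014 ]
 [0.467  0.2597 0.014 ]]
dish edge [[0.5242 0.352  0.014 ]
 [0.5146 0.1697 0.014 ]]
```

```bash
python3 - <<'E'
from h import *
P=[(.3347,.3117,.022),(.4722,.284,.014),(.4722,.284,0),(.467,.2597,.014),(.4758,.3094,.014)]
for n in("scene","side"):
    a=cv2.imread(f"pics/{n}0.png"); q=proj(n,P); print(n,q.round(1).tolist())
    c0=q.mean(0).astype(int); x0,y0=c0-[50,40]
    c=cv2.resize(a[y0:y0+80,x0:x0+100],None,fx=6,fy=6,interpolation=cv2.INTER_CUBIC)
    for p in q: cv2.circle(c,tuple(((p-[x0,y0]+.5)*6).astype(int)),3,(0,0,255),-1)
    cv2.imwrite(f"pics/chk_{n}.png",c)
a=cv2.imread("pics/chk_scene.png");b=cv2.imread("pics/chk_side.png");cv2.imwrite("pics/chk.png",cv2.resize(np.vstack([a,b]),None,fx=.62,fy=.62))
E
```

```text
scene [[453.6, 206.3], [443.2, 254.8], [441.8, 257.9], [432.6, 251.8], [454.3, 257.3]]
side [[220.8, 212.4], [272.0, 209.6], [272.2, 213.9], [273.1, 214.0], [270.2, 205.3]]
```

View pics/chk.png

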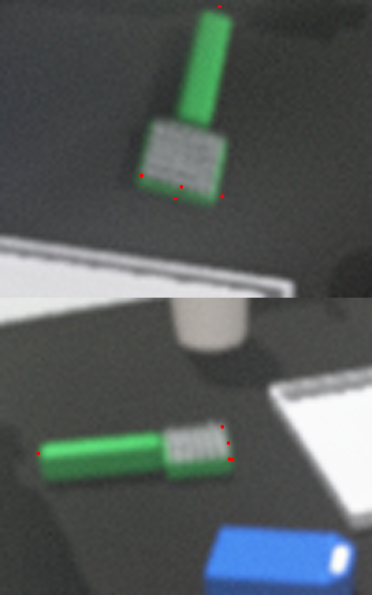

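jog_arm:
  motion:
    - [1,[-0.5,-0.4,-3.5],[0,0,-0.02]]
    - [1,[0,0,-3.5],[0,0,0]]
    - [1,[0,0,-3.5],[0,0,0]]
    - [1,[0,0,-3],[0,0,0]]
    - [1,[0,0,-1.2],[0,0,0]]
    - [0.2,[0,0,0],[0,0,0]]
    - [-1,[0,0,0],[0,0,0]]
    - [-1,[0,0,0],[0,0,0]]
    - [-1,[0,0,0],[0,0,0]]
    - [-1,[0,0,0],[0,0,0]]
  newtons: 40

```text
clock: 2.2
ee_pos: [0.4049, 0.2989, 0.0785]
tcp_rot: [-1.065, 1.291, 1.065]
contact_force: [-0.5, -0.2, 5.5]
finger_gap: 0.021
```

```bash
python3 - <<'E'
from h import *
im,E=snap("wrist","w2.png"); s=env.read_state(); print(s["clock"],s["ee_pos"],s["contact_force"],s["finger_gap"])
E
```

```text
2.25 [0.40494079 0.29892489 0.07847978] [-0.66853499 -0.85786119  6.87762408] 0.021157247488024607
```

View pics/w2.png

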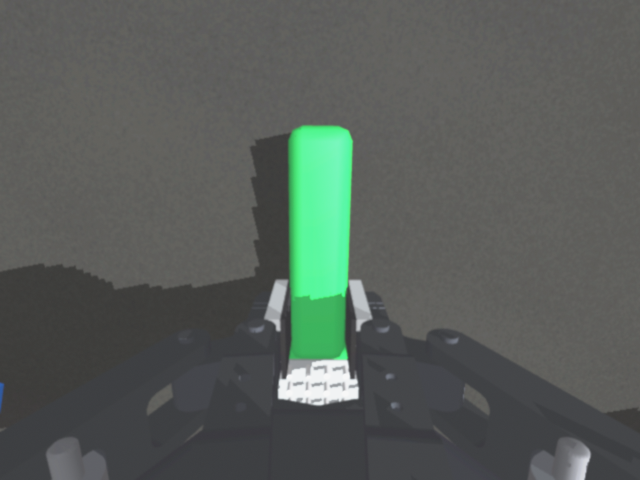

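jog_arm:
  motion:
    - [-1,[0,0,2.5],[0,0,0]]
    - [-1,[0,0,3.5],[0,0,0]]
    - [-1,[1,0,3.5],[0,0,0]]
    - [-1,[2.5,-0.8,3],[0,0,0]]
    - [-1,[3,-1,2.5],[0,0,0]]
    - [-1,[3,-1,2],[0,0,0]]
    - [-1,[3,-1,1],[0,0,0]]
    - [-1,[2.5,-1,0],[0,0,0]]
    - [-1,[1,0,0],[0,0,0]]
    - [-1,[0,0,0],[0,0,0]]

```text
clock: 3.25
ee_pos: [0.5646, 0.2497, 0.2563]
tcp_rot: [-1.065, 1.296, 1.065]
contact_force: [-1.3, 0.4, -0.2]
finger_gap: 0.0215
```

```bash
python3 - <<'E'
from h import *
im,E=snap("wrist","w3.png"); s=env.read_state(); print(s["clock"],s["ee_pos"],s["contact_force"],s["finger_gap"])
E
```

```text
3.3 [0.56333744 0.25062616 0.25616644] [-0.65691625  0.32601894 -1.27248659] 0.020857984690913135
```

View pics/w3.png

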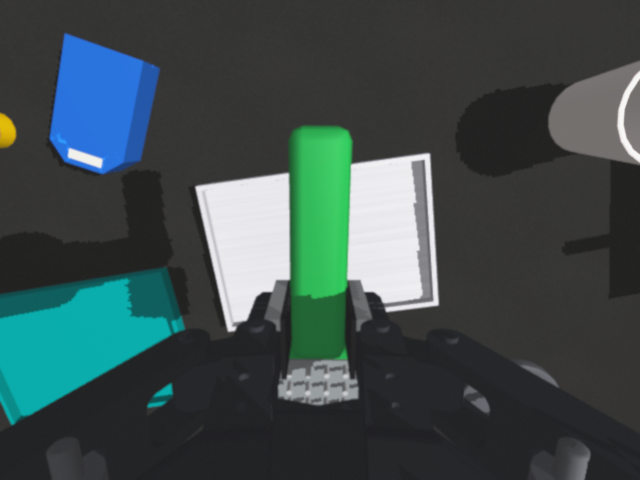

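```bash
python3 - <<'E'
from h import *
im,E=load("w3.png")
c=cast("wrist",[(195,186),(430,153),(439,304),(230,332)],.014,E)[:,:2]; print("dish",c.round(4).tolist(),[np.linalg.norm(c[i]-c[(i+1)%4]).round(4) for i in range(4)],"ctr",c.mean(0).round(4))
e=[c[1]-c[0],c[2]-c[3]]; print([np.degrees(np.arctan2(*v[::-1])).round(1) for v in e]); e=[c[3]-c[0],c[2]-c[1]]; print([np.degrees(np.arctan2(*v[::-1])).round(1) for v in e])
k=cast("wrist",[(65,34),(160,67),(141,151),(104,174),(50,139)],.030,E)[:,:2]; print("cover",k.round(4).tolist())
print("teal",cast("wrist",[(168,267),(-3,294),(187,335)],.014,E).round(4).tolist())
z=proj("scene",np.c_[c,[.014]*4]);print(z.round(1).tolist())
# blobs for tin
E
```

```text
dish [[0.5173, 0.1531], [0.5289, 0.3519], [0.6664, 0.3442], [0.6568, 0.147]] [np.float64(0.1991), np.float64(0.1378), np.float64(0.1974), np.float64(0.1396)] ctr [0.5924 0.249 ]
[np.float64(86.7), np.float64(87.2)]
[np.float64(-2.5), np.float64(-3.2)]
cover [[0.3911, 0.0966], [0.4261, 0.1579], [0.4816, 0.1248], [0.4929, 0.09], [0.4589, 0.0578]]
teal [[0.5828, 0.1089, 0.014], [0.5774, -0.0542, 0.014], [0.6519, 0.1061, 0.014]]
[[385.8, 265.9], [474.0, 279.5], [474.0, 337.3], [380.0, 323.0]]
```

jog_arm:
  motion:
    - [-1,[0,0,-0.8],[0,0,-0.143]]
    - [-1,[0,0,-0.8],[0,0,-0.143]]
    - [-1,[0,0,-0.8],[0,0,-0.143]]
    - [-1,[0,0,-0.8],[0,0,-0.143]]
    - [-1,[0,0,-0.8],[0,0,-0.143]]
    - [-1,[0,0,-0.8],[0,0,-0.143]]
    - [-1,[0,0,-0.8],[0,0,-0.143]]
    - [-1,[0,0,-0.8],[0,0,-0.143]]
    - [-1,[0,0,-0.8],[0,0,-0.143]]
    - [-1,[0,0,-0.8],[0,0,-0.143]]

```text
clock: 4.3
ee_pos: [0.562, 0.2518, 0.1763]
tcp_rot: [0.044, 1.572, -0.043]
contact_force: [-0.2, 0.4, -1.2]
finger_gap: 0.021
```

```bash
cat >> h.py <<'E'
def st():
    s=env.read_state(); M=Rot.from_rotvec(s["tcp_rot"]).as_matrix()
    print("t %.2f"%s["clock"],"pos",np.round(s["ee_pos"],4),"jaw",np.degrees(np.arctan2(M[1,2],M[0,2])).round(2),"down",M[:,0].round(3),"F",np.round(s["contact_force"],1),"gap %.4f"%s["finger_gap"],"j7 %.2f"%s["joint_pos"][6])
E
python3 -c "
from h import *
st()"
```

```text
t 4.30 pos [0.562  0.2518 0.1763] jaw -3.17 down [-0.002  0.001 -1.   ] F [-0.2  0.4 -1.2] gap 0.0210 j7 -0.41
```

jog_arm:
  motion:
    - [-1,[0.1,-0.2,-2.5],[0,0,0]]
    - [-1,[0,0,-2.5],[0,0,0]]
    - [-1,[0,0,-2.5],[0,0,0]]
    - [-1,[0,0,-1.2],[0,0,0]]
    - [-1,[0,0,-0.5],[0,0,0]]
    - [-1,[0,0,0],[0,0,0]]
    - [-0.25,[0,0,0],[0,0,0]]
    - [-0.25,[0,0,0],[0,0,0]]
    - [-0.25,[0,0,0],[0,0,0]]
    - [-0.25,[0,0,0],[0,0,0]]

```text
clock: 5.3
ee_pos: [0.5654, 0.2483, 0.0857]
tcp_rot: [0.041, 1.569, -0.04]
contact_force: [0.2, 0.3, 0.2]
finger_gap: 0.0323
```

```bash
python3 -c "
from h import *
st()"
```

```text
t 5.30 pos [0.5654 0.2483 0.0857] jaw -2.99 down [ 0.001  0.001 -1.   ] F [0.2 0.3 0.2] gap 0.0323 j7 -0.37
```

jog_arm:
  motion:
    - [-0.25,[0,0,3],[0,0,0]]
    - [-0.25,[0,0,4],[0,0,0]]
    - [1,[0,0,4],[0,0,0]]
    - [1,[-1.2,-4.2,0.3],[0,0,0.115]]
    - [1,[-1.2,-4.2,0.3],[0,0,0.115]]
    - [1,[-1.2,-4.2,0.3],[0,0,0.115]]
    - [1,[-1.2,-4.2,0.3],[0,0,0.115]]
    - [1,[-1.2,-4.2,0.3],[0,0,0.115]]
    - [1,[-1.2,-4.2,0.3],[0,0,0.115]]
    - [1,[-1.2,-4.2,0.3],[0,0,0.115]]

```text
clock: 6.3
ee_pos: [0.4804, -0.0475, 0.2165]
tcp_rot: [-0.592, 1.487, 0.592]
contact_force: [1.1, 0.7, 0.8]
finger_gap: 0.0852
```

jog_arm:
  motion:
    - [1,[-1.2,-4.2,0.3],[0,0,0.115]]
    - [1,[-1.2,-4.2,0.3],[0,0,0.115]]
    - [1,[-1.2,-4.2,0.3],[0,0,0.115]]
    - [1,[-1.2,-4.2,0.3],[0,0,0.115]]
    - [1,[-1.2,-4.2,0.3],[0,0,0.115]]
    - [1,[-1.2,-4.2,0.3],[0,0,0.115]]
    - [1,[0,0,0],[0,0,0]]
    - [1,[0,0,0],[0,0,0]]
    - [1,[0,0,0],[0,0,0]]
    - [1,[0,0,0],[0,0,0]]

```text
clock: 7.3
ee_pos: [0.41, -0.2954, 0.2337]
tcp_rot: [-1.114, 1.266, 1.115]
contact_force: [-0.0, 1.1, -0.3]
finger_gap: 0.0852
```

```bash
python3 - <<'E'
from h import *
st(); im,E=snap("wrist","w4.png"); snap("scene","s4.png")
a=cv2.imread("pics/s4.png"); cv2.imwrite("pics/s4c.png",cv2.resize(a[240:360,360:500],None,fx=4,fy=4,interpolation=cv2.INTER_CUBIC))
E
```

```text
t 7.30 pos [ 0.41   -0.2954  0.2337] jaw 82.67 down [-0.     0.001 -1.   ] F [-0.   1.1 -0.3] gap 0.0852 j7 2.06
```

View pics/w4.png

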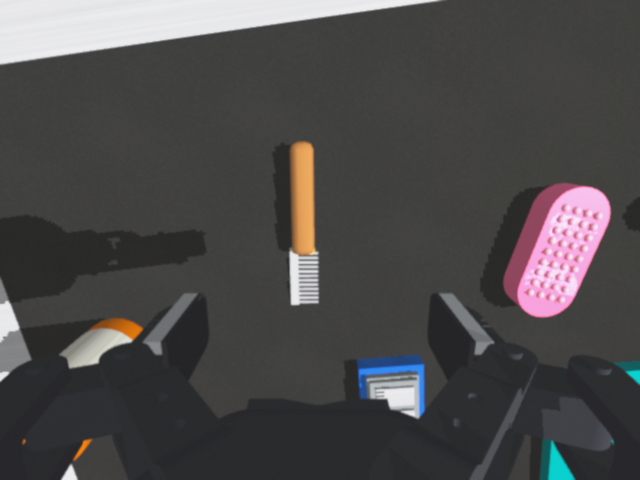

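View pics/s4c.png

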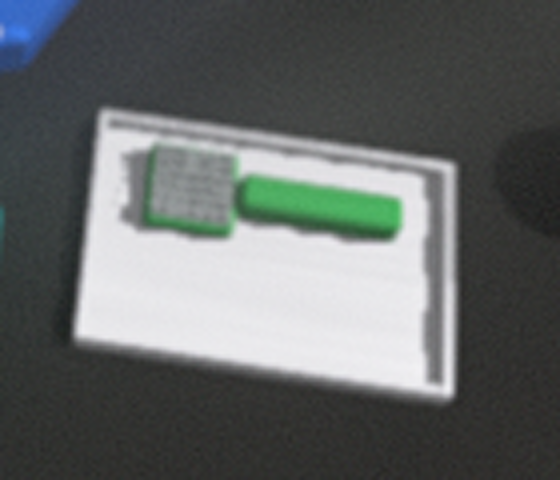

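```bash
python3 - <<'E'
from h import *
im,E=load("w4.png"); hsv=cv2.cvtColor(im,cv2.COLOR_RGB2HSV)
m=cv2.inRange(hsv,(5,90,60),(22,255,255)); pl=[];pr=[]
for r in range(155,248,6):
    x=np.where(m[r,270:340])[0]+270; pl.append((x.min(),r)); pr.append((x.max()+1,r))
L=cast("wrist",pl,.016,E);R_=cast("wrist",pr,.016,E); mid=((L+R_)/2)[:,:2]; c,d=pca(mid); d*=np.sign(d[0])
print("w",np.linalg.norm(L-R_,axis=1).mean(),"c",c,np.degrees(np.arctan2(d[1],d[0])))
t=cast("wrist",[(302,141)],.020,E)[0,:2]; e=cast("wrist",[(306,304)],.004,E)[0,:2]; print("tail",t,"end",e,np.linalg.norm(t-e),(t+e)/2,np.degrees(np.arctan2(*(e-t)[::-1])))
P=cv2.inRange(hsv,(150,60,60),(178,255,255)); n,lab,stt,ce=cv2.connectedComponentsWithStats(P); i=1+np.argmax(stt[1:,4])
cn=max(cv2.findContours((lab==i).astype(np.uint8),0,1)[0],key=cv2.contourArea).reshape(-1,2)
print("pink",cv2.minAreaRect((cast("wrist",cn,.02,E)[:,:2]*1000).astype(np.float32)))
print("base -x edge",cast("wrist",[(358,362),(423,356)],.016,E).round(4))
E
```

```text
w 0.01918246512625514 c [ 0.3896609 -0.304146 ] -6.954945658832324
tail [ 0.344524   -0.29808396] end [ 0.48381695 -0.31484643] 0.14029792302021246 [ 0.41417047 -0.30646519] -6.8619585658858115
pink ((457.393798828125, -108.05514526367188), (66.52124786376953, 114.67089080810547), 68.90200805664062)
base -x edge [[ 0.5402 -0.2754  0.016 ]
 [ 0.5417 -0.2174  0.016 ]]
```

jog_arm:
  motion:
    - [1,[0.3,-1.15,-3.5],[0,0,0]]
    - [1,[0,0,-3.5],[0,0,0]]
    - [1,[0,0,-3.5],[0,0,0]]
    - [1,[0,0,-3.5],[0,0,0]]
    - [1,[0,0,-1.5],[0,0,0]]
    - [0.2,[0,0,0],[0,0,0]]
    - [-1,[0,0,0],[0,0,0]]
    - [-1,[0,0,0],[0,0,0]]
    - [-1,[0,0,0],[0,0,0]]
    - [-1,[0,0,0],[0,0,0]]
  newtons: 40

```text
clock: 8.4
ee_pos: [0.4133, -0.3089, 0.0803]
tcp_rot: [-1.115, 1.266, 1.111]
contact_force: [0.7, -1.2, 0.9]
finger_gap: 0.017
```

```bash
python3 - <<'E'
from h import *
st(); im,E=snap("wrist","w5.png")
E
```

```text
t 8.40 pos [ 0.4133 -0.3089  0.0803] jaw 82.55 down [ 0.003 -0.001 -1.   ] F [ 0.7 -1.2  0.9] gap 0.0170 j7 2.27
```

View pics/w5.png

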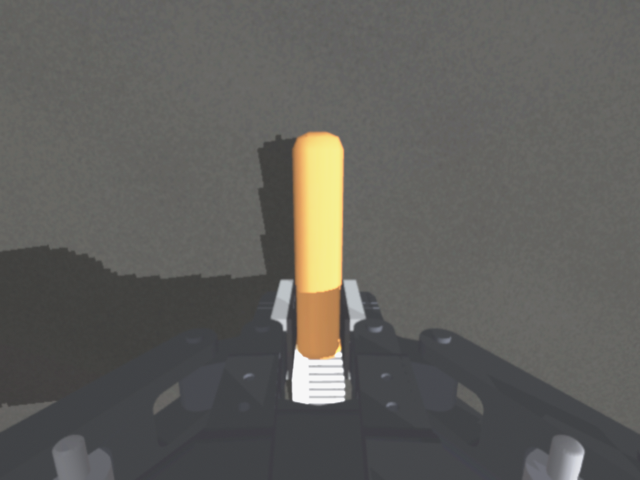

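jog_arm:
  motion:
    - [-1,[0,0,2.5],[0,0,0]]
    - [-1,[0,0,3.5],[0,0,0]]
    - [-1,[0,0,3.5],[0,0,0]]
    - [-1,[0.5,1,2.5],[0,0,0]]
    - [-1,[1.5,3.9,0],[0,0,-0.107]]
    - [-1,[1.5,3.9,0],[0,0,-0.107]]
    - [-1,[1.5,3.9,0],[0,0,-0.107]]
    - [-1,[1.5,3.9,0],[0,0,-0.107]]
    - [-1,[1.5,3.9,0],[0,0,-0.107]]
    - [-1,[1.5,3.9,0],[0,0,-0.107]]

```text
clock: 9.45
ee_pos: [0.5076, -0.0628, 0.1992]
tcp_rot: [-0.62, 1.479, 0.621]
contact_force: [0.2, -0.5, -0.7]
finger_gap: 0.017
```

jog_arm:
  motion:
    - [-1,[1.5,3.9,0],[0,0,-0.107]]
    - [-1,[1.5,3.9,0],[0,0,-0.107]]
    - [-1,[1.5,3.9,0],[0,0,-0.107]]
    - [-1,[1.5,3.9,0],[0,0,-0.107]]
    - [-1,[1.5,3.9,0],[0,0,-0.107]]
    - [-1,[1.5,3.9,0],[0,0,-0.107]]
    - [-1,[1.5,3.9,0],[0,0,-0.107]]
    - [-1,[1.3,3.5,0],[0,0,-0.107]]
    - [-1,[0,0,0],[0,0,0]]
    - [-1,[0,0,0],[0,0,0]]

```text
clock: 10.45
ee_pos: [0.6249, 0.2447, 0.1982]
tcp_rot: [0.042, 1.571, -0.044]
contact_force: [0.0, -1.1, -0.9]
finger_gap: 0.017
```

```bash
python3 - <<'E'
from h import *
st(); im,E=snap("wrist","w6.png"); st()
E
```

```text
t 10.45 pos [0.6249 0.2447 0.1982] jaw -3.12 down [-0.001 -0.001 -1.   ] F [ 0.  -1.1 -0.9] gap 0.0170 j7 -0.29
t 10.50 pos [0.6251 0.2429 0.1985] jaw -3.26 down [-0.    -0.001 -1.   ] F [ 0.1 -0.3 -0.8] gap 0.0168 j7 -0.29
```

View pics/w6.png

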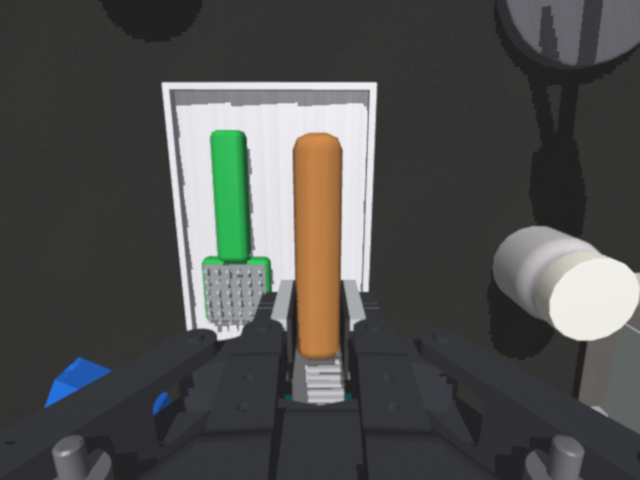

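jog_arm:
  motion:
    - [-1,[0.1,0.2,-3],[0,0,0]]
    - [-1,[0,0,-3.5],[0,0,0]]
    - [-1,[0,0,-2.8],[0,0,0]]
    - [-1,[0,0,-1.3],[0,0,0]]
    - [-1,[0,0,-0.7],[0,0,0]]
    - [-1,[0,0,0],[0,0,0]]
    - [-0.4,[0,0,0],[0,0,0]]
    - [-0.4,[0,0,0],[0,0,0]]
    - [-0.4,[0,0,0],[0,0,0]]
    - [-0.4,[0,0,0],[0,0,0]]

```text
clock: 11.5
ee_pos: [0.6267, 0.2458, 0.0867]
tcp_rot: [0.045, 1.569, -0.044]
contact_force: [0.4, 0.8, 1.2]
finger_gap: 0.0255
```

```bash
python3 - <<'E'
from h import *
st(); im,E=snap("wrist","w7.png")
E
```

```text
t 11.50 pos [0.6267 0.2458 0.0867] jaw -3.28 down [ 0.001  0.001 -1.   ] F [0.4 0.8 1.2] gap 0.0255 j7 -0.24
```

View pics/w7.png

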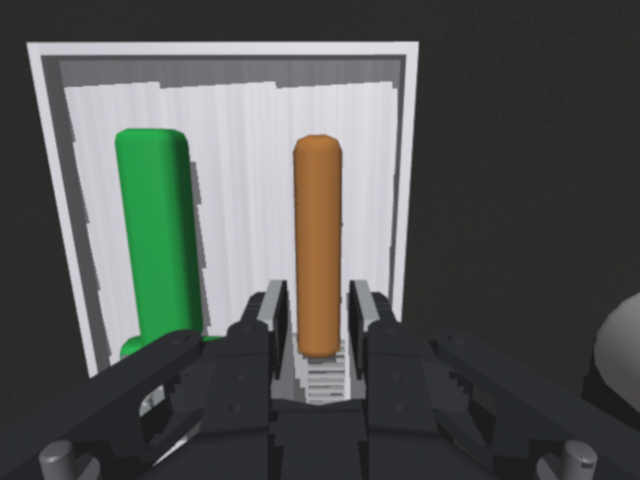

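jog_arm:
  motion:
    - [-0.4,[0,0,3],[0,0,0]]
    - [-0.4,[0,0,4],[0,0,0]]
    - [1,[0,0,4],[0,0,0]]
    - [1,[-1.9,-4,0.3],[0,0,0.14]]
    - [1,[-1.9,-4,0.3],[0,0,0.14]]
    - [1,[-1.9,-4,0.3],[0,0,0.14]]
    - [1,[-1.9,-4,0.3],[0,0,0.14]]
    - [1,[-1.9,-4,0.3],[0,0,0.14]]
    - [1,[-1.9,-4,0.3],[0,0,0.14]]
    - [1,[-1.9,-4,0.3],[0,0,0.14]]

```text
clock: 12.55
ee_pos: [0.4924, -0.036, 0.2173]
tcp_rot: [-0.724, 1.446, 0.724]
contact_force: [0.1, -0.8, 0.1]
finger_gap: 0.085
```

jog_arm:
  motion:
    - [1,[-1.9,-4,0.3],[0,0,0.14]]
    - [1,[-1.9,-4,0.3],[0,0,0.14]]
    - [1,[0,0,0],[0,0,0]]
    - [1,[0,0,0],[0,0,0]]
    - [1,[0,0,0],[0,0,0]]
    - [1,[0,0,0],[0,0,0]]
    - [1,[0,0,0],[0,0,0]]
    - [1,[0,0,0],[0,0,0]]
    - [1,[0,0,0],[0,0,0]]
    - [1,[0,0,0],[0,0,0]]

```text
clock: 13.55
ee_pos: [0.4554, -0.1143, 0.2228]
tcp_rot: [-0.934, 1.361, 0.934]
contact_force: [-0.4, 0.3, 0.7]
finger_gap: 0.0851
```

```bash
python3 - <<'E'
from h import *
st(); im,E=snap("wrist","w8.png");st()
hsv=cv2.cvtColor(im,cv2.COLOR_RGB2HSV)
P=cv2.inRange(hsv,(150,60,60),(178,255,255)); n,lab,stt,ce=cv2.connectedComponentsWithStats(P); i=1+np.argmax(stt[1:,4]); print(stt[i],ce[i])
cn=max(cv2.findContours((lab==i).astype(np.uint8),0,1)[0],key=cv2.contourArea).reshape(-1,2)
for z in (.0,.0125,.025): print("pink",z,cv2.minAreaRect((cast("wrist",cn,z,E)[:,:2]*1000).astype(np.float32)))
E
```

```text
t 13.55 pos [ 0.4554 -0.1143  0.2228] jaw 68.92 down [-0. -0. -1.] F [-0.4  0.3  0.7] gap 0.0851 j7 1.38
t 13.60 pos [ 0.4554 -0.1144  0.2228] jaw 68.91 down [-0. -0. -1.] F [-0.6 -0.4  0.1] gap 0.0852 j7 1.38
[ 296  151   70  147 5642] [330.82931585 223.49946827]
pink 0.0 ((463.24432373046875, -105.91793823242188), (55.33283615112305, 122.8525390625), 69.09761810302734)
pink 0.0125 ((460.2220764160156, -105.22760009765625), (52.97434616088867, 117.6160888671875), 69.09762573242188)
pink 0.025 ((457.1997985839844, -104.53721618652344), (50.61587142944336, 112.37969970703125), 69.09761810302734)
```

View pics/w8.png

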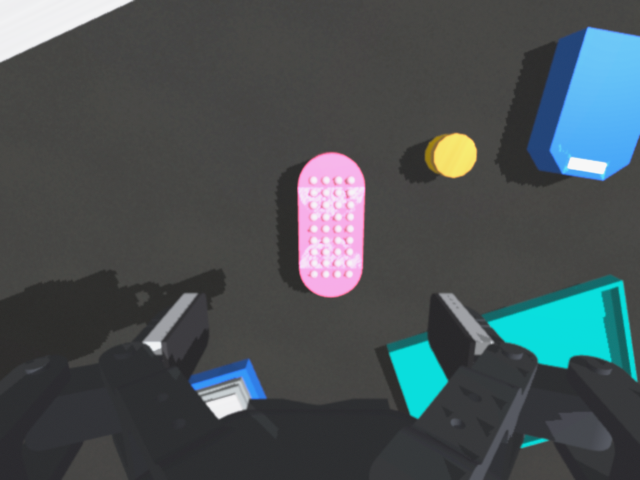

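jog_arm:
  motion:
    - [1,[0.25,1,-3.5],[0,0,0]]
    - [1,[0,0,-3.5],[0,0,0]]
    - [1,[0,0,-3.5],[0,0,0]]
    - [1,[0,0,-3],[0,0,0]]
    - [1,[0,0,-1.2],[0,0,0]]
    - [0.2,[0,0,0],[0,0,0]]
    - [-1,[0,0,0],[0,0,0]]
    - [-1,[0,0,0],[0,0,0]]
    - [-1,[0,0,0],[0,0,0]]
    - [-1,[0,0,0],[0,0,0]]
  newtons: 40

```text
clock: 14.6
ee_pos: [0.4594, -0.1046, 0.0776]
tcp_rot: [-0.935, 1.358, 0.932]
contact_force: [-1.0, 0.2, 6.8]
finger_gap: 0.0473
```

```bash
python3 - <<'E'
from h import *
st(); im,E=snap("wrist","w9.png");st()
E
```

```text
t 14.60 pos [ 0.4594 -0.1046  0.0776] jaw 68.91 down [ 0.004  0.    -1.   ] F [-1.   0.2  6.8] gap 0.0473 j7 1.53
t 14.65 pos [ 0.4594 -0.1046  0.0776] jaw 68.91 down [ 0.004  0.001 -1.   ] F [0.  0.6 8. ] gap 0.0471 j7 1.53
```

View pics/w9.png

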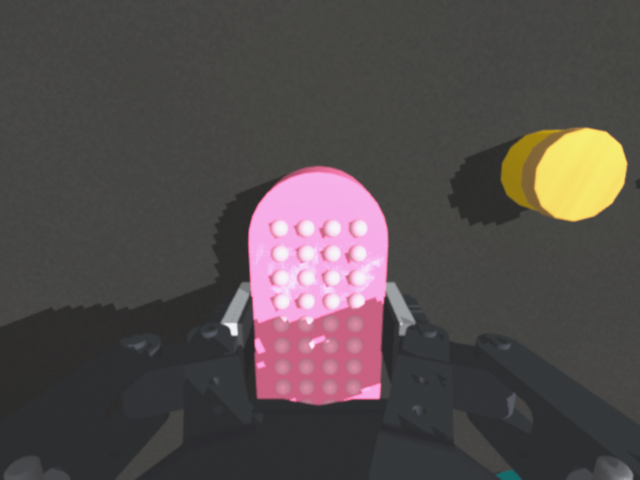

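jog_arm:
  motion:
    - [-1,[0,0,2.5],[0,0,0]]
    - [-1,[0,0,3.5],[0,0,0]]
    - [-1,[0.5,0.2,3],[0,0,-0.138]]
    - [-1,[2.4,1.3,0],[0,0,-0.138]]
    - [-1,[2.4,1.3,0],[0,0,-0.138]]
    - [-1,[2.4,1.3,0],[0,0,-0.138]]
    - [-1,[2.4,1.3,0],[0,0,-0.138]]
    - [-1,[2.4,1.3,0],[0,0,-0.138]]
    - [-1,[2.4,1.3,0],[0,0,-0.138]]
    - [-1,[2.4,1.3,0],[0,0,-0.138]]

```text
clock: 15.65
ee_pos: [0.6317, -0.0105, 0.1662]
tcp_rot: [-0.073, 1.569, 0.074]
contact_force: [0.5, -0.1, -1.0]
finger_gap: 0.047
```

jog_arm:
  motion:
    - [-1,[2,1.2,0],[0,0,-0.138]]
    - [-1,[0,0,0],[0,0,0]]
    - [-1,[0,0,0],[0,0,0]]
    - [-1,[0,0,0],[0,0,0]]
    - [-1,[0,0,0],[0,0,0]]
    - [-1,[0,0,0],[0,0,0]]
    - [-1,[0,0,0],[0,0,0]]
    - [-1,[0,0,0],[0,0,0]]
    - [-1,[0,0,0],[0,0,0]]
    - [-1,[0,0,0],[0,0,0]]

```text
clock: 16.65
ee_pos: [0.6508, 0.0006, 0.1659]
tcp_rot: [0.031, 1.571, -0.031]
contact_force: [0.3, 0.5, -0.4]
finger_gap: 0.0468
```

```bash
python3 - <<'E'
from h import *
st(); im,E=snap("wrist","w10.png");st()
E
```

```text
t 16.65 pos [6.508e-01 6.000e-04 1.659e-01] jaw -2.25 down [ 0.  0. -1.] F [ 0.3  0.5 -0.4] gap 0.0468 j7 0.18
t 16.70 pos [6.509e-01 6.000e-04 1.659e-01] jaw -2.25 down [ 0. -0. -1.] F [-0.5 -0.5 -0.6] gap 0.0467 j7 0.18
```

View pics/w10.png

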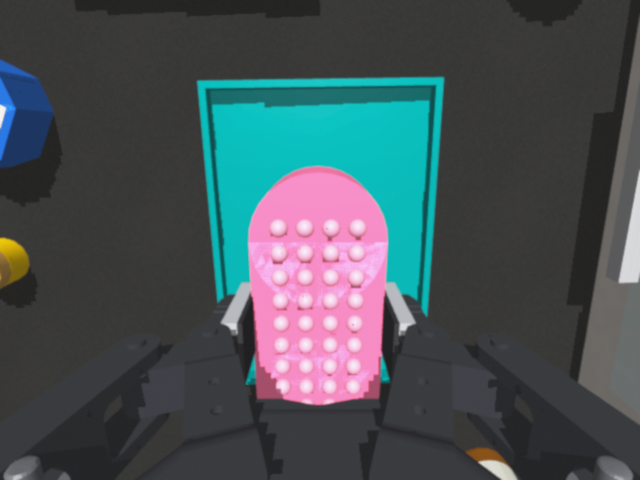

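jog_arm:
  motion:
    - [-1,[0,0,-3],[0,0,0]]
    - [-1,[0,0,-3],[0,0,0]]
    - [-1,[0,0,-1.5],[0,0,0]]
    - [-1,[0,0,-0.8],[0,0,0]]
    - [-1,[0,0,0],[0,0,0]]
    - [-1,[0,0,0],[0,0,0]]
    - [0.4,[0,0,0],[0,0,0]]
    - [0.4,[0,0,0],[0,0,0]]
    - [0.4,[0,0,0],[0,0,0]]
    - [0.4,[0,0,0],[0,0,0]]

```text
clock: 17.7
ee_pos: [0.651, 0.0006, 0.0832]
tcp_rot: [0.031, 1.57, -0.031]
contact_force: [0.3, 0.3, 0.2]
finger_gap: 0.0597
```

```bash
python3 - <<'E'
from h import *
st(); im,E=snap("wrist","w11.png")
a,E=load("w8.png"); k=cast("wrist",[(527,146),(549,179),(602,180),(631,150),(588,27)],.030,E); print(k.round(4).tolist())
E
```

```text
t 17.70 pos [6.51e-01 6.00e-04 8.32e-02] jaw -2.25 down [ 0.001  0.    -1.   ] F [0.3 0.3 0.2] gap 0.0597 j7 0.23
[[0.4504, 0.0438, 0.03], [0.4786, 0.0533, 0.03], [0.4929, 0.0886, 0.03], [0.4793, 0.1112, 0.03], [0.3912, 0.0972, 0.03]]
```

View pics/w11.png

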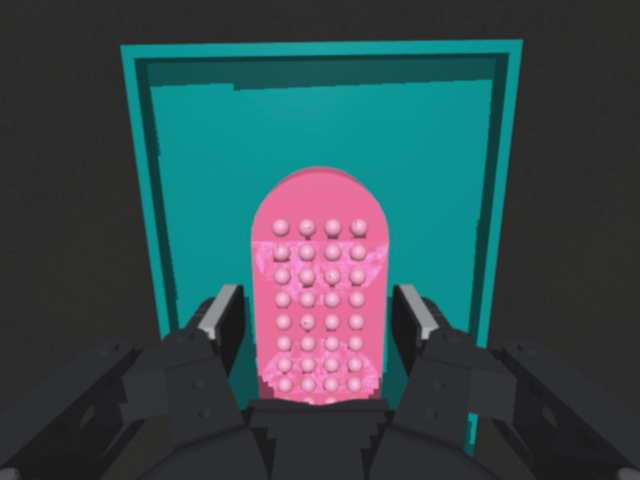

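jog_arm:
  motion:
    - [0.4,[0,0,3],[0,0,0]]
    - [0.4,[0,0,4],[0,0,0]]
    - [1,[0,0,4],[0,0,0.135]]
    - [1,[-3.1,1.4,0.4],[0,0,0.135]]
    - [1,[-3.1,1.4,0.4],[0,0,0.135]]
    - [1,[-3.1,1.4,0.4],[0,0,0.135]]
    - [1,[-3.1,1.4,0.4],[0,0,0.135]]
    - [1,[-3.1,1.4,0.4],[0,0,0.135]]
    - [1,[-3.1,1.4,0.4],[0,0,0.135]]
    - [1,[-3,1.4,0.4],[0,0,0.135]]

```text
clock: 18.75
ee_pos: [0.4335, 0.0989, 0.2211]
tcp_rot: [-0.814, 1.412, 0.815]
contact_force: [0.2, 0.8, 0.2]
finger_gap: 0.0852
```

jog_arm:
  motion:
    - [1,[0,0,0],[0,0,0]]
    - [1,[0,0,0],[0,0,0]]
    - [1,[0,0,0],[0,0,0]]
    - [1,[0,0,0],[0,0,0]]
    - [1,[0,0,0],[0,0,0]]
    - [1,[0,0,0],[0,0,0]]
    - [1,[0,0,0],[0,0,0]]
    - [1,[0,0,0],[0,0,0]]
    - [1,[0,0,0],[0,0,0]]
    - [1,[0,0,0],[0,0,0]]

```text
clock: 19.75
ee_pos: [0.4348, 0.0986, 0.2209]
tcp_rot: [-0.81, 1.414, 0.811]
contact_force: [0.7, 0.7, 0.8]
finger_gap: 0.0855
```

```bash
python3 - <<'E'
from h import *
st(); im,E=snap("wrist","w12.png");st()
E
```

```text
t 19.75 pos [0.4348 0.0986 0.2209] jaw 59.63 down [ 0.  0. -1.] F [0.7 0.7 0.8] gap 0.0855 j7 0.72
t 19.80 pos [0.4348 0.0986 0.2209] jaw 59.62 down [ 0.  0. -1.] F [ 0.   0.9 -0.3] gap 0.0853 j7 0.72
```

View pics/w12.png

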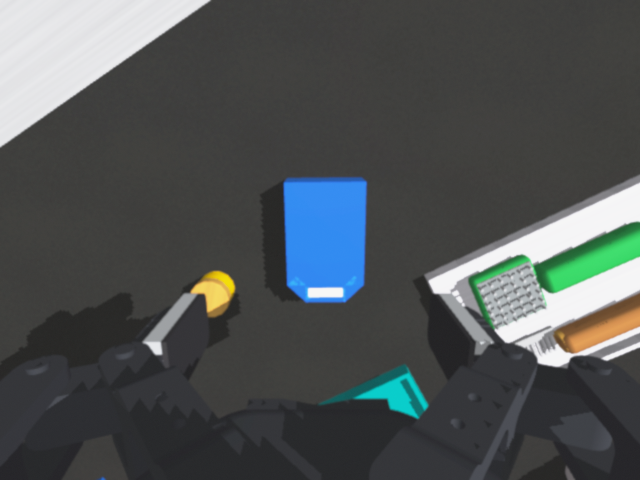

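```bash
python3 - <<'E'
from h import *
im,E=load("w12.png"); hsv=cv2.cvtColor(im,cv2.COLOR_RGB2HSV)
c=cv2.resize(im[165:315,250:400],None,fx=4,fy=4,interpolation=cv2.INTER_CUBIC); cv2.imwrite("pics/w12c.png",c[:,:,::-1])
# left/right edges at several rows
m=cv2.inRange(hsv,(100,100,60),(125,255,255)); 
pl=[];pr=[]
for r in range(190,280,6):
    x=np.where(m[r,250:400])[0]+250; pl.append((x.min(),r));pr.append((x.max()+1,r))
L=cast("wrist",pl,.03,E);R_=cast("wrist",pr,.03,E)
for nm,w in(("L",L),("R",R_)):
    c,d=pca(w[:,:2]); d*=np.sign(d[0]); print(nm,c,np.degrees(np.arctan2(d[1],d[0])))
print("w",np.linalg.norm(L-R_,axis=1).round(4))
q=cast("wrist",[(285,182),(366,182),(307,301),(347,301)],.03,E)[:,:2]; print(q.round(4).tolist(),(q[0]+q[1])/2,(q[2]+q[3])/2,"len",np.linalg.norm(q[0]+q[1]-q[2]-q[3])/2,"ctr",q.mean(0))
y=cv2.inRange(hsv,(18,100,100),(32,255,255)); n,lab,s_,ce=cv2.connectedComponentsWithStats(y); i=1+np.argmax(s_[1:,4]); print("tin",s_[i],cast("wrist",[ce[i]],.02,E))
E
```

```text
L [0.42227848 0.077455  ] -29.969026393677197
R [0.45266443 0.12913775] -30.03628536222851
w [0.0597 0.0599 0.0602 0.0604 0.06   0.0595 0.0598 0.0601 0.0603 0.0598
 0.0601 0.0596 0.0599 0.0602 0.0597]
[[0.3912, 0.0974], [0.4202, 0.1467], [0.4776, 0.0638], [0.4932, 0.0904]] [0.40574469 0.12202409] [0.48540713 0.07711618] len 0.09144848069852633 ctr [0.44557591 0.09957013]
tin [ 190  270   46   47 1279] [[0.43724504 0.00283137 0.02      ]]
```

View pics/w12c.png

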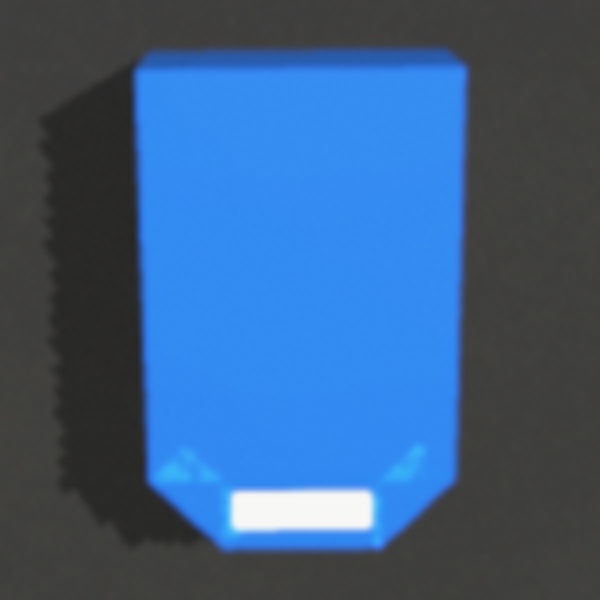

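jog_arm:
  motion:
    - [1,[1.1,0.1,-3.5],[0,0,0.006]]
    - [1,[0,0,-3.5],[0,0,0]]
    - [1,[0,0,-3.5],[0,0,0]]
    - [1,[0,0,-2.5],[0,0,0]]
    - [1,[0,0,-1.3],[0,0,0]]
    - [0.5,[0,0,0],[0,0,0]]
    - [-1,[0,0,0],[0,0,0]]
    - [-1,[0,0,0],[0,0,0]]
    - [-1,[0,0,0],[0,0,0]]
    - [-1,[0,0,0],[0,0,0]]
  newtons: 40

```text
clock: 20.8
ee_pos: [0.4467, 0.1, 0.079]
tcp_rot: [-0.815, 1.41, 0.815]
contact_force: [0.6, 0.2, 4.4]
finger_gap: 0.0572
```

```bash
python3 - <<'E'
from h import *
st(); im,E=snap("wrist","w13.png");st()
E
```

```text
t 20.80 pos [0.4467 0.1    0.079 ] jaw 59.98 down [ 0.002  0.001 -1.   ] F [0.6 0.2 4.4] gap 0.0572 j7 0.89
t 20.85 pos [0.4467 0.1    0.079 ] jaw 59.97 down [ 0.002  0.001 -1.   ] F [-1.2  0.9  6.5] gap 0.0570 j7 0.89
```

View pics/w13.png

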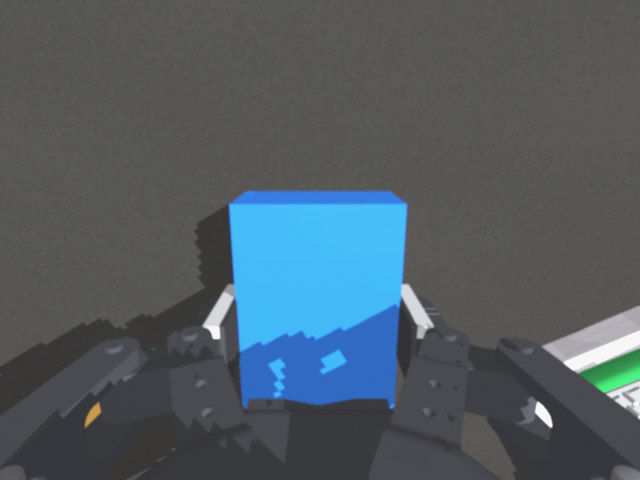

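jog_arm:
  motion:
    - [-1,[0,0,2.5],[0,0,0]]
    - [-1,[0,0,3.5],[0,0,0]]
    - [-1,[0,0,3.5],[0,0,0]]
    - [-1,[0,0,3.5],[0,0,0.05]]
    - [-1,[2.15,-3.45,0.4],[0,0,0.05]]
    - [-1,[2.15,-3.45,0.4],[0,0,0.05]]
    - [-1,[2.15,-3.45,0.4],[0,0,0.05]]
    - [-1,[2.15,-3.45,0.4],[0,0,0.05]]
    - [-1,[2.15,-3.45,0.4],[0,0,0.05]]
    - [-1,[2.15,-3.45,0.4],[0,0,0.05]]

```text
clock: 21.85
ee_pos: [0.5754, -0.1085, 0.232]
tcp_rot: [-1.082, 1.285, 1.082]
contact_force: [0.7, 0.2, -0.8]
finger_gap: 0.0572
```

jog_arm:
  motion:
    - [-1,[2.15,-3.45,0.4],[0,0,0.05]]
    - [-1,[2.15,-3.45,0.4],[0,0,0.05]]
    - [-1,[2.15,-3.45,0.4],[0,0,0.05]]
    - [-1,[2.15,-3.45,0.4],[0,0,0]]
    - [-1,[0,0,0],[0,0,0]]
    - [-1,[0,0,0],[0,0,0]]
    - [-1,[0,0,0],[0,0,0]]
    - [-1,[0,0,0],[0,0,0]]
    - [-1,[0,0,0],[0,0,0]]
    - [-1,[0,0,0],[0,0,0]]

```text
clock: 22.85
ee_pos: [0.661, -0.2443, 0.2482]
tcp_rot: [-1.192, 1.219, 1.192]
contact_force: [-0.3, 0.6, -1.3]
finger_gap: 0.0571
```

```bash
python3 - <<'E'
from h import *
st(); im,E=snap("wrist","w14.png");st()
E
```

```text
t 22.85 pos [ 0.661  -0.2443  0.2482] jaw 88.69 down [ 0.001  0.001 -1.   ] F [-0.3  0.6 -1.3] gap 0.0571 j7 2.11
t 22.90 pos [ 0.6609 -0.2446  0.2482] jaw 88.67 down [ 0.     0.001 -1.   ] F [ 0.8 -0.2  0.1] gap 0.0571 j7 2.11
```

View pics/w14.png

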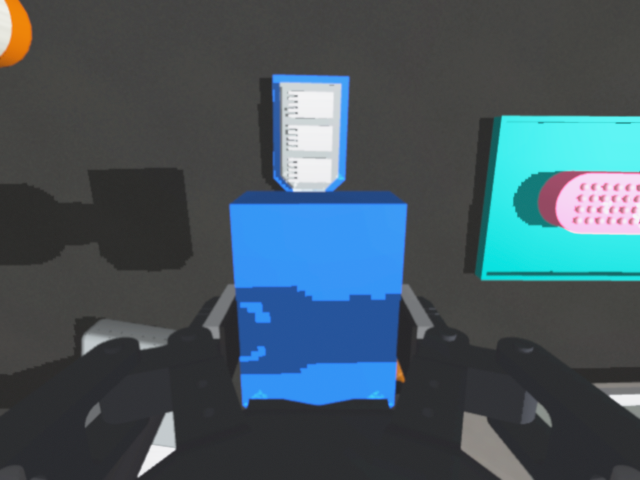

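```bash
python3 - <<'E'
from h import *
im,E=load("w14.png")
c=cv2.resize(im[65:215,235:385],None,fx=4,fy=4,interpolation=cv2.INTER_CUBIC); cv2.imwrite("pics/w14c.png",c[:,:,::-1])
E
```

```text
(no output)
```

View pics/w14c.png

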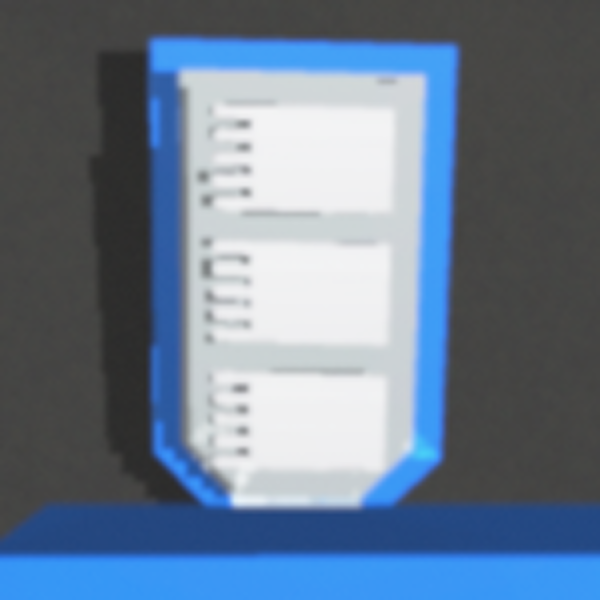

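```bash
cat > base.py <<'E'
from h import *
def edges(im,E,rows,x0,x1,z):
    hsv=cv2.cvtColor(im,cv2.COLOR_RGB2HSV); m=cv2.inRange(hsv,(98,90,60),(125,255,255))
    pl=[];pr=[]
    for r in rows:
        x=np.where(m[r,x0:x1])[0]+x0; pl.append((x.min()-.5,r));pr.append((x.max()+.5,r))
    out=[]
    for p in (pl,pr):
        w=cast("wrist",p,z,E)[:,:2]; c,d=pca(w); d*=np.sign(d[0]); out.append((c,np.degrees(np.arctan2(d[1],d[0])),np.abs((w-c)@[-d[1],d[0]]).max()))
    return out,cast("wrist",pl,z,E)[:,:2],cast("wrist",pr,z,E)[:,:2]
if __name__=="__main__":
    im,E=load("w14.png")
    o,L,R_=edges(im,E,range(84,176,4),255,370,.016)
    for x in o: print(x)
    print("w",np.linalg.norm(L-R_,axis=1).mean())
    c=(np.array([(150,38),(459,45),(155,460),(441,460)])+.5)/4-.5+[235,65]
    q=cast("wrist",c,.016,E)[:,:2]; print(q.round(4).tolist(),"len to chamfer",np.linalg.norm(q[0]-q[2]),np.linalg.norm(q[1]-q[3]))
    a=np.radians(np.mean([x[1] for x in o])); u=np.array([np.cos(a),np.sin(a)]); 
    e=(q[0]+q[1])/2; ch=(q[2]+q[3])/2
    print("ang",np.degrees(a),"centre from -x edge",e+u*.046,"from chamfer",ch+u*(.046-.014)*-1)
    # in hand cover in TCP frame
    for f in ("w13.png","w14.png"):
        im,E=load(f); Cp=-E[0].T@E[1]
        Kc=env.calibration("wrist"); T=np.array(Kc["T_tool_cam"]); Km,d,_=K("wrist")
        px=np.array([(231,204),(406,204),(318,204)],float)
        uu=cv2.undistortPoints(px.reshape(-1,1,2),Km,d).reshape(-1,2); D=np.c_[uu,np.ones(3)]@T[:3,:3].T; o_=T[:3,3]
        P=o_+D*((.049-o_[0])/D[:,0])[:,None]; print(f,"tool frame edge",P.round(4).tolist())
        g=cv2.cvtColor(im,cv2.COLOR_RGB2GRAY); print([int(v) for v in g[186:212,318]])
E
python3 base.py
```

```text
(array([ 0.58635879, -0.27830374]), np.float64(-2.777002398054915), np.float64(0.0007627220990689586))
(array([ 0.58781912, -0.21804122]), np.float64(-2.452174135940835), np.float64(0.00037918497783537926))
w 0.06028021211303524
[[0.5467, -0.2755], [0.5494, -0.2168], [0.6265, -0.279], [0.6279, -0.2206]] len to chamfer 0.07981519337341594 0.07860215921636411
ang -2.614588266997875 centre from -x edge [ 0.59400022 -0.24824392] from chamfer [ 0.59520554 -0.24833911]
w13.png tool frame edge [[0.049, 0.0463, -0.0278], [0.049, 0.0462, 0.0296], [0.049, 0.0463, 0.0007]]
[88, 89, 89, 90, 96, 108, 115, 116, 116, 116, 117, 116, 116, 116, 116, 116, 117, 128, 146, 160, 164, 164, 163, 163, 163, 162]
w14.png tool frame edge [[0.049, 0.0463, -0.0278], [0.049, 0.0462, 0.0296], [0.049, 0.0463, 0.0007]]
[205, 206, 207, 211, 206, 168, 105, 70, 67, 66, 67, 66, 67, 68, 67, 67, 73, 94, 119, 131, 134, 135, 135, 135, 135, 134]
```

jog_arm:
  motion:
    - [-1,[-2.2,-0.15,-1],[0,0,-0.022]]
    - [-1,[-2.2,-0.15,-1],[0,0,0]]
    - [-1,[-2.2,-0.15,-1],[0,0,0]]
    - [-1,[0,0,-3],[0,0,0]]
    - [-1,[0,0,-3],[0,0,0]]
    - [-1,[0,0,-2],[0,0,0]]
    - [-1,[0,0,-1.2],[0,0,0]]
    - [-1,[0,0,0],[0,0,0]]
    - [-1,[0,0,0],[0,0,0]]
    - [-1,[0,0,0],[0,0,0]]

```text
clock: 23.9
ee_pos: [0.5957, -0.2505, 0.1274]
tcp_rot: [-1.177, 1.229, 1.173]
contact_force: [0.0, -0.8, -0.9]
finger_gap: 0.0571
```

```bash
python3 - <<'E'
from h import *
st(); snap("scene","s15.png");snap("side","d15.png");st()
a=cv2.imread("pics/s15.png")[230:330,160:260];b=cv2.imread("pics/d15.png")[270:370,360:460]
cv2.imwrite("pics/c15.png",cv2.resize(np.hstack([a,b]),None,fx=4,fy=4,interpolation=cv2.INTER_CUBIC))
E
```

```text
t 23.90 pos [ 0.5957 -0.2505  0.1274] jaw 87.35 down [ 0.002 -0.001 -1.   ] F [ 0.  -0.8 -0.9] gap 0.0571 j7 2.17
t 24.00 pos [ 0.5955 -0.2503  0.1272] jaw 87.35 down [ 0.002 -0.001 -1.   ] F [ 0.3  0.2 -1.6] gap 0.0573 j7 2.17
```

View pics/c15.png

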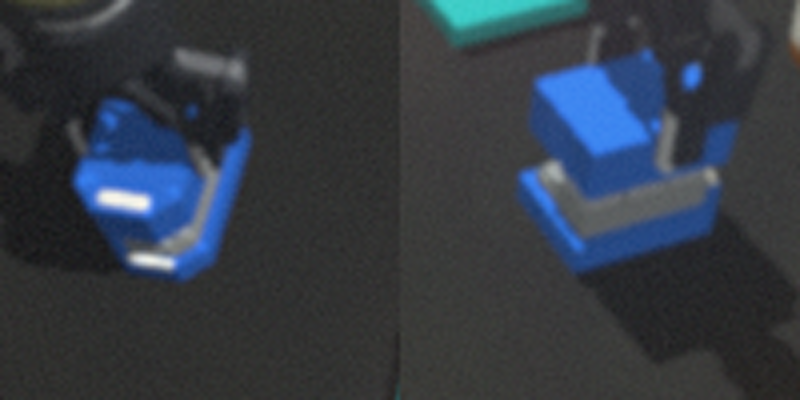

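```bash
python3 - <<'E'
from h import *
a=np.radians(-2.6);u=np.array([np.cos(a),np.sin(a)]);v=np.array([-u[1],u[0]])
tcp=np.array([.5956,-.2504]);b=np.array([.5945,-.2487])
im=load("s15.png")[0]; hsv=cv2.cvtColor(im,cv2.COLOR_RGB2HSV)
m=((hsv[:,:,1]<70)&(hsv[:,:,2]>150)).astype(np.uint8); m[:230]=0;m[330:]=0;m[:,:170]=0;m[:,215:]=0
n,lab,s,ce=cv2.connectedComponentsWithStats(m); print([(s[i].tolist(),ce[i].round(2).tolist()) for i in range(1,n) if s[i,4]>8])
for du in (.0385,):
  print("cover stripe pred",proj("scene",[[*(tcp+u*du),.0782]]),"base stripe pred",proj("scene",[[*(b+u*.043),.016]]))
# side: corners of cover top -x/-y corner, base corners
f=lambda p:[*p]
C=[[*(tcp-u*.046-v*.029),.0782],[*(tcp+u*.046-v*.015),.0782],[*(tcp-u*.046-v*.029),.0482],[*(tcp+u*.032-v*.029),.0482]]
B=[[*(b-u*.046-v*.029),.016],[*(b+u*.032-v*.029),.016],[*(b-u*.046-v*.029),0]]
for n,f0,o in(("scene","s15.png",(160,230)),("side","d15.png",(360,270))):
    i=cv2.imread("pics/"+f0)[o[1]:o[1]+100,o[0]:o[0]+100]; i=cv2.resize(i,None,fx=4,fy=4,interpolation=cv2.INTER_CUBIC)
    for P,col in((C,(0,0,255)),(B,(0,255,255))):
        for p in proj(n,P): cv2.circle(i,tuple(((p-o+.5)*4).astype(int)),2,col,-1)
    cv2.imwrite(f"pics/p15{n}.png",i)
cv2.imwrite("pics/p15.png",np.hstack([cv2.imread("pics/p15scene.png"),cv2.imread("pics/p15side.png")]))
E
```

```text
[([185, 278, 12, 5, 43], [190.63, 279.65]), ([193, 293, 10, 4, 32], [197.5, 294.69])]
cover stripe pred [[190.86383961 278.78747695]] base stripe pred [[197.77175613 293.53462095]]
```

View pics/p15.png

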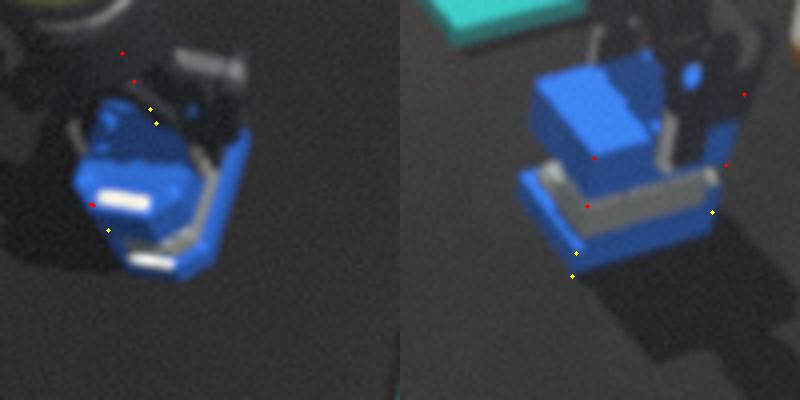

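jog_arm:
  motion:
    - [-1,[0,0.15,-0.5],[0,0,0]]
    - [-1,[0,0,-0.5],[0,0,0]]
    - [-1,[0,0,-0.5],[0,0,0]]
    - [-1,[0,0,-0.4],[0,0,0]]
    - [-1,[0,0,-0.4],[0,0,0]]
    - [-1,[0,0,-0.2],[0,0,0]]
    - [-1,[0,0,0],[0,0,0]]
    - [-1,[0,0,0],[0,0,0]]
    - [-1,[0,0,0],[0,0,0]]
    - [-1,[0,0,0],[0,0,0]]

```text
clock: 25.0
ee_pos: [0.595, -0.2485, 0.1011]
tcp_rot: [-1.175, 1.23, 1.175]
contact_force: [-0.2, 0.2, -1.4]
finger_gap: 0.0571
```

```bash
python3 - <<'E'
from h import *
st()
E
```

```text
t 25.00 pos [ 0.595  -0.2485  0.1011] jaw 87.35 down [ 0. -0. -1.] F [-0.2  0.2 -1.4] gap 0.0571 j7 2.19
```

jog_arm:
  motion:
    - [-1,[0,0,-0.2],[0,0,0]]
    - [-1,[0,0,-0.2],[0,0,0]]
    - [-1,[0,0,-0.2],[0,0,0]]
    - [-1,[0,0,-0.1],[0,0,0]]
    - [-1,[0,0,0],[0,0,0]]
    - [-1,[0,0,0],[0,0,0]]
    - [-1,[0,0,0],[0,0,0]]
    - [-1,[0,0,0],[0,0,0]]
    - [-1,[0,0,0],[0,0,0]]
    - [-1,[0,0,0],[0,0,0]]

```text
clock: 26.0
ee_pos: [0.5948, -0.2485, 0.0951]
tcp_rot: [-1.174, 1.23, 1.176]
contact_force: [-3.4, 1.4, 8.4]
finger_gap: 0.057
```

```bash
python3 - <<'E'
from h import *
st();snap("scene","s16.png");snap("side","d16.png");st()
a=cv2.imread("pics/s16.png")[230:330,160:260];b=cv2.imread("pics/d16.png")[270:370,360:460]
cv2.imwrite("pics/c16.png",cv2.resize(np.hstack([a,b]),None,fx=4,fy=4,interpolation=cv2.INTER_CUBIC))
E
```

```text
t 26.00 pos [ 0.5948 -0.2485  0.0951] jaw 87.35 down [ 0.     0.001 -1.   ] F [-3.4  1.4  8.4] gap 0.0570 j7 2.19
t 26.10 pos [ 0.5948 -0.2484  0.0951] jaw 87.36 down [ 0.     0.001 -1.   ] F [-3.1  2.6  7.4] gap 0.0571 j7 2.19
```

View pics/c16.png

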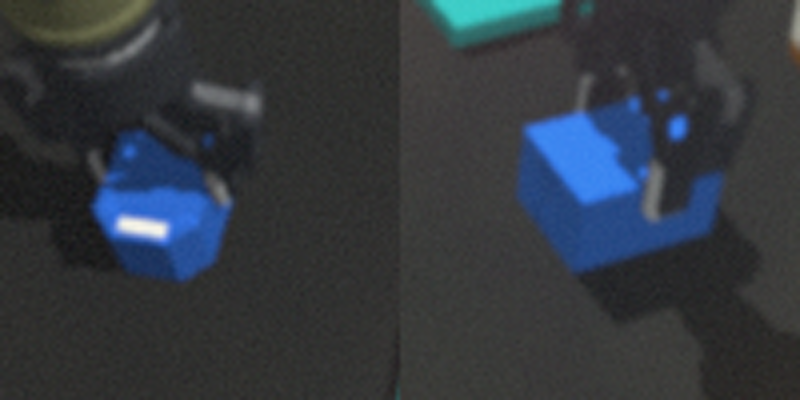

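jog_arm:
  motion:
    - [0.6,[0,0,0],[0,0,0]]
    - [0.6,[0,0,0],[0,0,0]]
    - [0.6,[0,0,0],[0,0,0]]
    - [0.6,[0,0,2],[0,0,0]]
    - [0.6,[0,0,3],[0,0,0]]
    - [0.6,[0,0,4],[0,0,0]]
    - [0.6,[-2,0,3],[0,0,0]]
    - [0.6,[-2,2,2],[0,0,0]]
    - [0.6,[-2,4,0],[0,0,0]]
    - [0.6,[-2,4,0],[0,0,0]]

```text
clock: 27.1
ee_pos: [0.5142, -0.1484, 0.2343]
tcp_rot: [-1.174, 1.231, 1.172]
contact_force: [0.9, 1.0, 0.2]
finger_gap: 0.0681
```

jog_arm:
  motion:
    - [0.6,[-2,4,0],[0,0,0]]
    - [0.6,[0,4,0],[0,0,0]]
    - [0.6,[0,0,0],[0,0,0]]
    - [0.6,[0,0,0],[0,0,0]]
    - [0.6,[0,0,0],[0,0,0]]
    - [0.6,[0,0,0],[0,0,0]]
    - [0.6,[0,0,0],[0,0,0]]
    - [0.6,[0,0,0],[0,0,0]]
    - [0.6,[0,0,0],[0,0,0]]
    - [0.6,[0,0,0],[0,0,0]]

```text
clock: 28.1
ee_pos: [0.4949, -0.0686, 0.2338]
tcp_rot: [-1.175, 1.231, 1.175]
contact_force: [-0.0, 0.1, -0.3]
finger_gap: 0.068
```

```bash
python3 - <<'E'
from h import *
st();snap("scene","s17.png");snap("side","d17.png");st()
a=cv2.imread("pics/s17.png");b=cv2.imread("pics/d17.png")
cv2.imwrite("pics/c17.png",cv2.resize(np.hstack([a[230:330,160:260],b[270:370,360:460]]),None,fx=4,fy=4,interpolation=cv2.INTER_CUBIC))
cv2.imwrite("pics/c17b.png",cv2.resize(a[180:400,160:500],None,fx=2.35,fy=2.35,interpolation=cv2.INTER_CUBIC))
# seat check: predicted pixels of seated cover
u_=np.radians(-2.6);u=np.array([np.cos(u_),np.sin(u_)]);v=np.array([-u[1],u[0]]);t=np.array([.5953,-.2488])
i=load("s17.png")[0];h=cv2.cvtColor(i,cv2.COLOR_RGB2HSV);m=((h[:,:,1]<70)&(h[:,:,2]>150)).astype(np.uint8);m[:230]=0;m[330:]=0;m[:,:170]=0;m[:,215:]=0
n,l,s,c=cv2.connectedComponentsWithStats(m);print([(s[k].tolist(),c[k].round(2)) for k in range(1,n)],"pred seated",proj("scene",[[*(t+u*.0385),.046]]),"if 6 high",proj("scene",[[*(t+u*.0385),.052]]))
E
```

```text
t 28.10 pos [ 0.4949 -0.0686  0.2338] jaw 87.33 down [-0. -0. -1.] F [-0.   0.1 -0.3] gap 0.0680 j7 1.65
t 28.20 pos [ 0.4948 -0.0685  0.2338] jaw 87.35 down [-0.  0. -1.] F [-0.2 -0.1  0.1] gap 0.0684 j7 1.65
[([189, 284, 13, 5, 44], array([194.98, 286.25]))] pred seated [[195.1475192  285.80214596]] if 6 high [[194.50956618 284.51773644]]
```

View pics/c17.png

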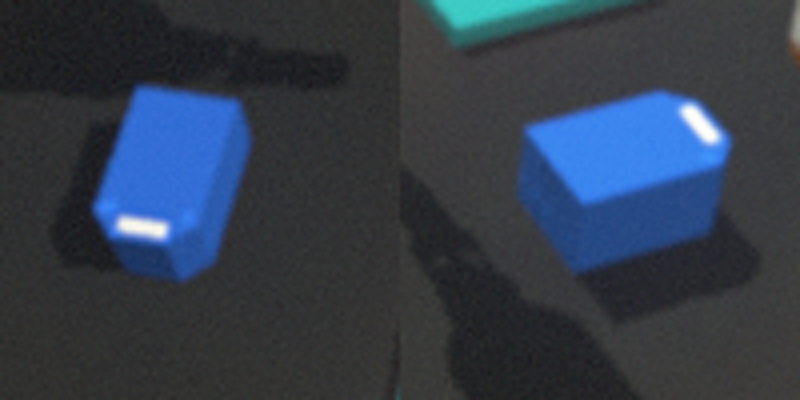

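View pics/c17b.png

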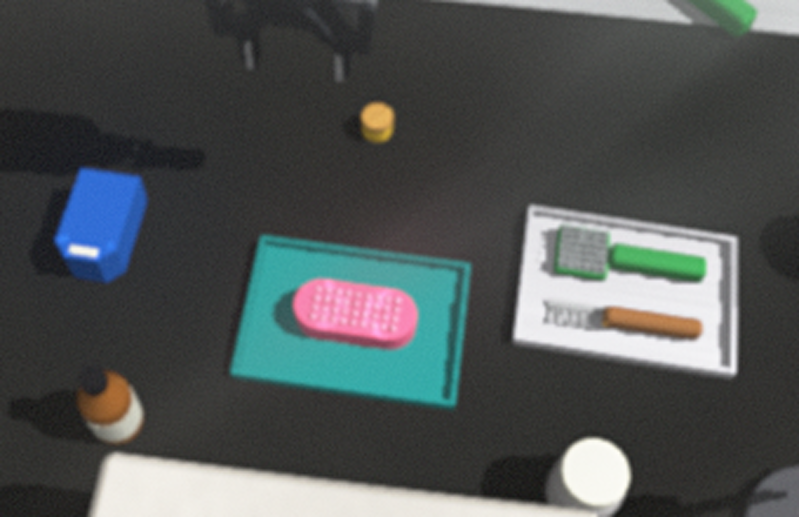

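View pics/d17.png

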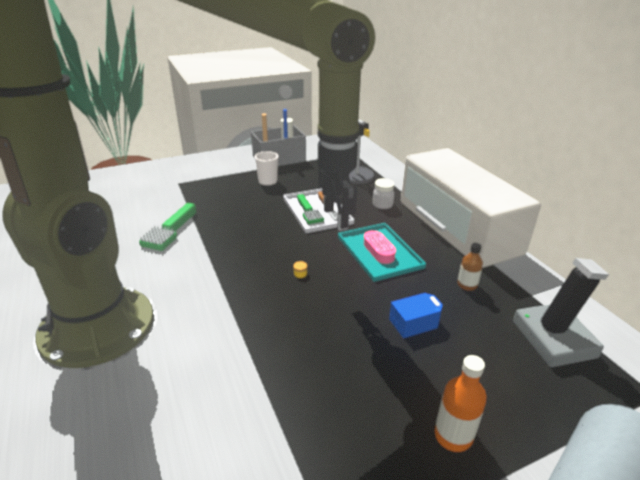

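```bash
python3 -c "
from h import *
print(env.job_done()); st()"
```

```text
the job is handed in; nothing more can be done
None
the job is handed in; nothing more can be done
```

The table is tidied and the job is handed in at about 28 s of the 115 s; no verdict was reported. I worked in the order you gave:

- **Dish:** the smaller green slicker, then the comb, lie side by side in the aluminium dish. Both look flat in the last pictures.
- **Tray:** the pink brush lies in the middle of the teal tray.
- **Case:** the blue cover is on its base, chamfers over chamfers. The tool stopped at 95.1 mm, against the 95 mm expected when seated, with about 8 N of contact.

**Last checks:**
- **Cover:** the stripe was within 0.5 px of where a fully seated cover should show it. No gap shows in the scene or side view.
- **Bystanders:** the jar, amber bottle and tin stand where they were, judging by eye.
- **Arm:** it ended clear of everything, with no contact force.
- **Forces:** the readings at the end of each move stayed below about 9 N.

**Disagreements:** early scene and wrist measurements differed by up to 9 mm for the slicker, and by 7 mm for the case base edge. The base difference came from casting onto the wrong height. I relied on the closer wrist views, and for the case I checked the cover against its base in the scene view before lowering it. No check failed.

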